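Fit a hammer-head anchor into the slotted strut on the lab bench

TASK

Fit the long hammer-head anchor into the free part of the slotted strut: lower its head lengthways through the slot until its flange sits on the strut, then give it a quarter turn, either way, so that its head lies square across the slot under the lips like the one already fitted, and let go. Leave the short anchor and the round levelling foot standing where they are.

Things in the scene. Friction and masses are not known exactly. Their poses are not given: they have to be found in the camera images.
- anchor_grip (a point): Long anchor: loose steel, 70 mm tall, upright on its head. Bottom up: head 52x20, 10 high, round ends; neck 16 dia., 12 high; round flange 44 dia., 4 thick, underside 22 above bottom; stem 10 high; wing 50 long, 14 thick, 34 high, parallel to head: pinch across the 14. Point: middle of wing, on the axis, 53 above bottom, 31 above flange underside. x along wing and head, y across, z up.
- rail_slot (a point): Strut: aluminium channel fixed to bench, 280 long, 70 wide, 40 high; slot 30 wide in its top, lips 5 thick, space below them 62 wide, 31 high, ends closed. A fixed anchor like the loose one is already fitted near one end. Point: middle of the slot's free part, on its centre line, level with the lips' top. y along slot (fitted anchor 140 away at +y, free end 100 away at -y), x across, z up.
- short_anchor_grip (a point): A smaller steel anchor of the same kind, too short to catch the lips: wing 28 long x 14 thick, head 30 x 20, 60 mm tall, standing loose on the bench. To be left alone. This point is the middle of its wing, 45 mm above the bench.
- foot_grip (a point): A levelling foot: round rubber base 48 dia., steel stem and hexagonal top 26 across the corners, 62 mm tall, standing loose on the bench. To be left alone. This point is half-way up, 31 mm above the bench.
There are look-alikes about, which are no part of the job. What is shaped like the part that bears anchor_grip but brown is not meant.

How it is judged:
By the outcome, as a careful person would: the job done as asked, in the order asked, and still so for the second after the job is handed in, with the robot touching nothing.
It also fails if it takes over 40 s, if anything falls off the work surface, if the arm or the gripper's body presses on something with over 40 N, if the wrist force passes 120 N, or if a joint passes its speed limit or range.

ROBOT

A 6-joint arm with a two-finger parallel gripper is mounted at the origin on the work surface. World frame = base frame: x ahead of the robot, y to its left, z up, the work surface at z = 0. Lengths are in m, angles in rad, forces in N, time in s.
With the tool pointing down it reaches from about 0.35 to 0.775 m from the base axis. Payload 7.3 kg.
Tool frame: the origin (TCP) lies midway between the tips of the shut fingers; the grasp point (between the pads) lies 19 mm behind it (bot.pinch_z is the distance from the TCP to the grasp point, in m); x points along the fingers, y is the direction in which the jaws open and shut, and the axes are right-handed (so a half turn about x gives the same grasp; the last joint's range is limited). The gripper opens to 92 mm and grips with 3 to 60 N. Pads are 19 mm wide; open, the fingers measure 130 mm over their backs; the gripper's body (75 mm by 190 mm) begins 47 mm behind the grasp point.
Start: joints at [1.08, 0.342, 1.524, -0, 1.275, -0.146], TCP at [0.177, 0.494, 0.193] pointing down, gripper open.
Joint ranges: [-2.53, 2.53], [-0.77, 2.02], [0.04, 2.7], [-1, 4.14], [0.28, 2.66], [-3.11, 3.11]. Speed limits (rad/s): [2.57, 2.57, 3.14, 3.14, 3.14, 3.14].

INTERFACE

Orientations are given as a unit quaternion [w, x, y, z].
In Python, from station import bot gives the robot as it stands.
- The arm moves only by the tool send_rows, never from a script. Its argument "increments" is one flat list of numbers, 7 for each row, row after row: the shift along the tool's x, y, z in m, then the turn, a rotation vector about the tool's x, y, z in degrees, then the opening, from 0 (shut) to 1 (fully open). A call has 1 to 10 rows; each row shifts and turns the commanded pose from where the row before left it, along the tool's axes as they then stand; what a row does not reach is not made up. A row lasts 1/10 s, in which the tool goes at most 50 mm and 8.59 degrees, less where a joint would pass 70% of its speed; a pose out of reach is approached as far as the arm can. A call is refused whole if a number of a shift passes 0.05 or a number of a turn 8.59, either way. A call with a gripper value outside its range is refused whole. The fingers move at their own pace and stop on an object; "squeeze" is the grip in N (left out, the last holds). Time passes only in rows, so rows that do not move let the fingers close. It gives the time, the measured TCP pose, the force and the opening at its end, in the units of the state.
- bot.sense(): the state, without advancing time (a new reading comes with each control period).
- bot.read_camera(name): name is "scene" or "top" or "wrist"; returns a dict with "img" (420x560x3 uint8, red, green, blue), "mtx" (3x3 intrinsics, pixels), "cam_to_world" (4x4, takes a point from camera to world coordinates); the wrist camera has in their place "tool_from_camera" (4x4, takes a point from camera to tool coordinates, whose origin is the TCP and whose axes are the tool frame's). Camera axes: x right, y down, z forward; pixel columns grow to the right and rows downward; lengths in m; the calibration is good to about 2 mm. A picture is of the moment at which its call begins: read the wrist's pose just before it. There is no depth.
- bot.job_done(): hands the job in, once; it reports no verdict.
Trained networks look in the newest picture that a camera, given by its name, has taken for a name from the list of things; names that differ only in an ending like _2 or _b are one class to them, and where a whole thing is asked for, a point or a joint stands for the part that bears it (a point fixed in the world has none). Each returns a list of dicts, best first, with "conf" (0 to 1); they miss things now and then, are a little off and sometimes report something else, mostly with a low value. They report only what shows in the picture. A call takes as long as a camera call. They do not tell look-alikes from the thing itself.
- bot.outline_of(label, camera): "region" (420x560 bool, what is visible of it) and "rect" ([left, top, right, bottom] in pixels, round what is visible of it).
The state is a dict: "time": time; "qpos": joint angles; "dq": joint speeds; "effort": joint torques, N m; "tool_pos": TCP position; "tcp_rot": TCP orientation; "wrist_force": force on the tool from outside, world axes, zero at the start; "torque": the same for the moment, N m; "gripper_width": finger opening in m.
Only numpy, scipy, OpenCV 4.12 (cv2) and the standard library are available. Lean on these libraries where they do the work, as an engineer would, in place of code of your own. Each camera call takes 0.05 s, during which the arm holds its last target. There are 200 camera calls.

## Working session

There is one attempt and no reset: what is moved stays moved. The work goes in short steps, Python scripts to look and compute and a tool call to move; the robot and the scene stay as the last step left them, time stands still between calls to the robot, and variables do not carry over. Pictures are saved under pics/ and viewed, about 8 in all and at most 12, crops included, and the job is handed in when it is done.

Besides the shell and the picture viewer there is one more tool, called as name(argument=value, ...), one argument or row to a line, values as JSON. send_rows: Moves the arm, as the interface text tells. Its arguments: {"type":"object","properties":{"increments":{"type":"array"},"squeeze":{"type":"number"}},"required":["increments"]}

```bash
mkdir -p pics; ls
cat > h.py <<'E'
import numpy as np, cv2
from station import bot
from scipy.spatial.transform import Rotation as R
def save(n,img): cv2.imwrite('pics/'+n,img[:,:,::-1])
def ray(c,u,v,z):
    T=c['cam_to_world'];d=T[:3,:3]@np.linalg.solve(c['mtx'],[u,v,1.]);o=T[:3,3]
    return o+d*(z-o[2])/d[2]
def proj(c,p):
    T=np.linalg.inv(c['cam_to_world']);q=c['mtx']@(T[:3,:3]@np.asarray(p)+T[:3,3]);return q[:2]/q[2]
E
python3 - <<'E'
from h import *
a=bot.read_camera('scene');save('scene.png',a['img'])
for l in ['anchor_grip','short_anchor_grip','foot_grip','rail_slot']:
    for o in bot.outline_of(l,'scene'): print('scene',l,round(o['conf'],2),o['rect'])
b=bot.read_camera('top');save('top.png',b['img'])
for l in ['anchor_grip','short_anchor_grip','foot_grip','rail_slot']:
    for o in bot.outline_of(l,'top'): print('top',l,round(o['conf'],2),o['rect'])
for c in(a,b):print(c['cam_to_world'].round(3),c['mtx'].round(0))
print(bot.sense(),bot.pinch_z)
E
```

```text
pics
scene anchor_grip 0.9 [169.3, 196.7, 199.0, 237.9]
scene anchor_grip 0.57 [279.8, 169.6, 311.7, 205.5]
scene anchor_grip 0.56 [232.1, 192.7, 259.7, 235.1]
scene short_anchor_grip 0.81 [137.9, 173.5, 158.8, 209.0]
scene foot_grip 0.66 [192.8, 119.3, 214.6, 153.8]
scene rail_slot 0.9 [284.1, 240.1, 502.5, 344.4]
top anchor_grip 0.96 [290.5, 221.1, 313.0, 249.8]
top anchor_grip 0.94 [310.7, 170.6, 336.7, 203.9]
top anchor_grip 0.7 [350.8, 146.5, 390.1, 168.0]
top short_anchor_grip 0.8 [410.8, 147.5, 432.6, 169.9]
top rail_slot 0.73 [75.0, 158.6, 265.3, 232.7]
[[-0.503  0.731 -0.461  0.904]
 [ 0.864  0.435 -0.255  0.155]
 [ 0.014 -0.527 -0.85   0.738]
 [ 0.     0.     0.     1.   ]] [[496.   0. 285.]
 [  0. 496. 207.]
 [  0.   0.   1.]]
[[-0.01  -0.994  0.112  0.436]
 [-1.     0.01   0.002 -0.034]
 [-0.003 -0.112 -0.994  0.834]
 [ 0.     0.     0.     1.   ]] [[473.   0. 280.]
 [  0. 473. 212.]
 [  0.   0.   1.]]
{'time': 0.5, 'qpos': array([ 1.07997191e+00,  3.42038215e-01,  1.52411979e+00,  2.54874624e-06,
        1.27540664e+00, -1.46000137e-01]), 'dq': array([ 5.97272522e-04,  5.47828734e-04, -1.19282690e-03,  5.35073479e-05,
       -7.39677144e-04, -7.57311632e-04]), 'effort': array([-5.45535186e-04, -4.30823207e+01, -2.44311976e+01,  7.18380231e-02,
        4.91428399e-02, -4.27097905e-05]), 'tool_pos': array([0.17744894, 0.49411145, 0.19251374]), 'tcp_rot': array([ 0.69662532,  0.12132062,  0.69662075, -0.12130127]), 'wrist_force': array([-0.20528248,  0.10540492,  1.14648547]), 'torque': array([-0.0676535 ,  0.02196305, -0.01105735]), 'gripper_width': 0.09214729647231983} 0.0188
```

View pics/scene.png

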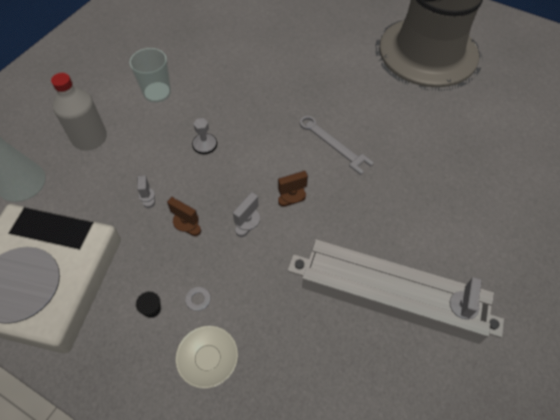

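View pics/top.png

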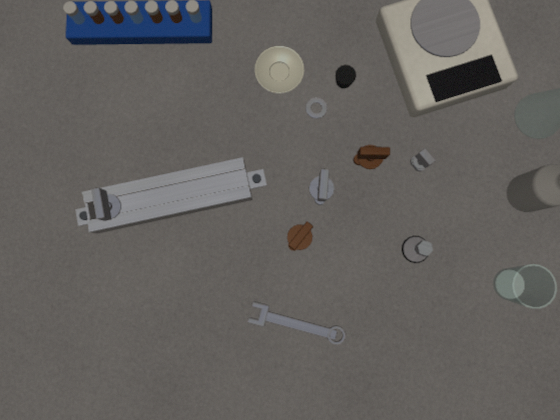

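Candidates in the top view: steel at (323,187), brown at (372,156) and (300,236), short steel anchor at (422,160), and the fitted anchor at (100,205). Only (323,187) is long, grey and loose, so I'll confirm it in a crop.

Run:
```python
from h import *
b=cv2.imread('pics/top.png');a=cv2.imread('pics/scene.png')
f=lambda i,x,y,w,h,s:cv2.convertScaleAbs(cv2.resize(i[y:y+h,x:x+w],None,fx=s,fy=s,interpolation=cv2.INTER_CUBIC),alpha=1.5)
A=f(b,295,160,55,50,6); B=f(a,220,185,55,50,6)
C=f(b,70,150,200,87,4)[:, :800]
out=np.zeros((600,800,3),np.uint8); s=240/300
AB=np.hstack([A,B]);AB=cv2.resize(AB,None,fx=.8,fy=.8);out[:240,:AB.shape[1]]=AB;out[250:250+C.shape[0],:C.shape[1]]=C
cv2.imwrite('pics/crop.png',out)
```

```text
(no output)
```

View pics/crop.png

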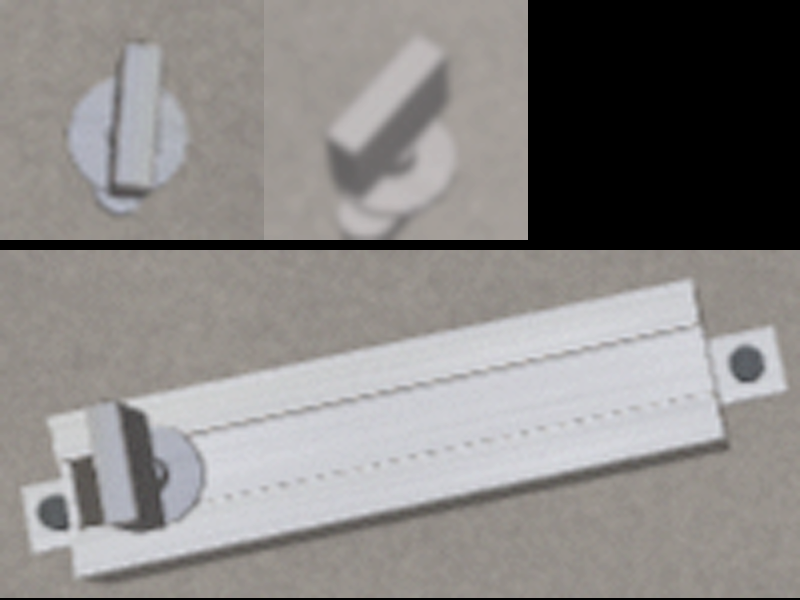

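Run:
```python
from h import *
b=bot.read_camera('top');a=bot.read_camera('scene')
P=lambda x,y,z:ray(b,x,y,z)
print('wing top',P(324,184,.07),'flange',P(321.7,187.9,.026), 'scene wing', ray(a,220+(386-264)/4.8,185+95/4.8,.07),'sc flange',ray(a,220+(400-264)/4.8,185+163/4.8,.026))
e=[P(295+x/4.8,160+y/4.8,.07) for x,y in((144,43),(134,187))];d=e[0]-e[1];print('wing ends',e,np.linalg.norm(d),np.degrees(np.arctan2(d[1],d[0])))
e=[ray(a,220+(x-264)/4.8,185+y/4.8,.07) for x,y in((430,47),(343,141))];d=e[0]-e[1];print('sc wing ends',e,np.linalg.norm(d),np.degrees(np.arctan2(d[1],d[0])))
c=[P(70+x/4,150+(y-250)/4,.04) for x,y in((692,280),(727,440),(78,577),(50,417))]
print(np.array(c)); m=lambda i,j:(c[i]+c[j])/2
L=m(0,1)-m(2,3);print('len',np.linalg.norm(L),'w',np.linalg.norm(m(0,3)-m(1,2)),'yaw',np.degrees(np.arctan2(L[1],L[0])),'mid',m(0,2),m(1,3))
fl=P(70+157/4,150+(480-250)/4,.044);wt=P(70+112/4,150+(463-250)/4,.088)
print('fitted flange',fl,'wing',wt)
u=L/np.linalg.norm(L);ctr=sum(c)/4
for q in(fl,wt):print('along from centre',(q-ctr)@u)
print('slot end',(P(70+700/4,150+110/4,.04)-ctr)@u)
```

```text
wing top [ 0.56789389 -0.10523197  0.07      ] flange [ 0.56867352 -0.10522031  0.026     ] scene wing [ 0.57046896 -0.10146758  0.07      ] sc flange [ 0.56945926 -0.09919547  0.026     ]
wing ends [array([ 0.59292487, -0.107387  ,  0.07      ]), array([ 0.54318198, -0.10295927,  0.07      ])] 0.04993956478386941 -5.086629054706494
sc wing ends [array([ 0.54695859, -0.09905152,  0.07      ]), array([ 0.59257977, -0.10395936,  0.07      ])] 0.04588441051506784 173.85984107978118
[[0.62051926 0.02982455 0.04      ]
 [0.55112487 0.01504921 0.04      ]
 [0.49566566 0.28871255 0.04      ]
 [0.56398783 0.30304891 0.04      ]]
len 0.2791182781116386 w 0.07037993925619472 yaw -78.42707378855395 mid [0.55809246 0.15926855 0.04      ] [0.55755635 0.15904906 0.04      ]
fitted flange [0.53600519 0.25519477 0.044     ] wing [0.53746772 0.25725835 0.088     ]
along from centre -0.09846082560211755
along from centre -0.10018904906478232
slot end 0.1355995306839663
```

send_rows(
  increments=[0,0,0,-7.15,0,0,1,0,0,0,-7.15,0,0,1,0,-0.0372,0.0298,0,0,0,1,0,-0.0372,0.0298,0,0,0,1,0,-0.0372,0.0298,0,0,0,1,0,-0.0372,0.0298,0,0,0,1,0,-0.0372,0.0298,0,0,0,1,0,-0.0372,0.0298,0,0,0,1,0,-0.0372,0.0298,0,0,0,1,0,-0.0372,0.0298,0,0,0,1],
)

```text
time: 1.6
tool_pos: [0.3873, 0.1735, 0.1928]
tcp_rot: [0.707, 0.034, 0.706, -0.033]
wrist_force: [1.0, 1.3, -0.2]
gripper_width: 0.0917
```

send_rows(
  increments=[0,-0.0372,0.0298,0,0,0,1,0,-0.0372,0.0298,0,0,0,1,0,-0.0372,0.0298,0,0,0,1,0,-0.0372,0.0298,0,0,0,1,0,-0.0372,0.0298,0,0,0,1,0,-0.0372,0.0298,0,0,0,1,0,-0.0372,0.0298,0,0,0,1,0,0,0,0,0,0,0.7,0,0,0,0,0,0,0.7,0,0,0,0,0,0,0.7],
)

```text
time: 2.6
tool_pos: [0.5688, -0.103, 0.1924]
tcp_rot: [0.706, 0.034, 0.707, -0.033]
wrist_force: [0.2, 0.2, -0.0]
gripper_width: 0.0727
```

```bash
cat >> h.py <<'E'
def pose():
    s=bot.sense();w,x,y,z=s['tcp_rot'];r=R.from_quat([x,y,z,w]).as_matrix();return s,np.array(s['tool_pos']),r
def go(p,yaw=None):
    s,t,r=pose();d=r.T@(np.array(p)-t);y=np.degrees(np.arctan2(r[1,1],r[0,1]))
    print('t',s['time'],'pos',t.round(4),'yaw',y.round(2),'down',r[:,0].round(3),'delta tool',d.round(4),'q6',s['qpos'][5].round(3),'w',round(s['gripper_width'],4),'F',s['wrist_force'].round(1),'turn x',None if yaw is None else round(y-yaw,2))
def wr():
    s,t,r=pose();c=bot.read_camera('wrist');T=np.eye(4);T[:3,:3]=r;T[:3,3]=t;c['cam_to_world']=T@c['tool_from_camera'];return c
E
python3 - <<'E'
from h import *
go([.569,-.104,.034],84.7)
c=wr();save('w1.png',c['img'])
for o in bot.outline_of('anchor_grip','wrist'):print(o['conf'],o['rect'])
np.savez('w1.npz',T=c['cam_to_world'],K=c['mtx'])
for p in ([.569,-.104,.07],[.569,-.104,.026]):print(proj(c,p))
E
```

```text
t 2.6 pos [ 0.5688 -0.103   0.1924] yaw 84.57 down [-0.001  0.001 -1.   ] delta tool [ 0.1584 -0.0011  0.0004] q6 -1.788 w 0.0727 F [ 0.2  0.2 -0. ] turn x -0.13
0.9 [183.6, 214.1, 239.3, 251.7]
0.83 [264.0, 159.7, 298.8, 215.0]
0.8 [286.1, 82.4, 328.5, 130.9]
0.64 [353.4, 101.1, 557.3, 219.1]
[279.29272233 192.47452846]
[279.36523274 183.05225891]
```

View pics/w1.png

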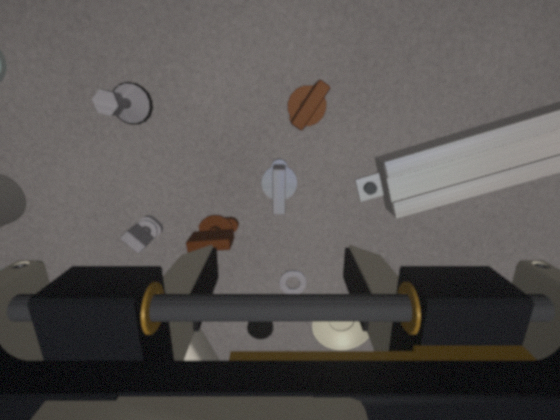

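The steel wing sits at (279,190) with its flange at (279,183), both within about 2 px of the prediction, and it lines up with the jaws. I'll descend and grip.

send_rows(
  increments=[0.04,-0.001,0,0,0,0,0.7,0.04,0,0,0,0,0,0.7,0.04,0,0,0,0,0,0.7,0.02,0,0,0,0,0,0.7,0.0175,0,0,0,0,0,0.7,0,0,0,0,0,0,0.7,0,0,0,0,0,0,0,0,0,0,0,0,0,0,0,0,0,0,0,0,0,0,0,0,0,0,0,0],
  squeeze=35,
)

```text
time: 3.7
tool_pos: [0.5698, -0.1049, 0.0359]
tcp_rot: [0.707, 0.034, 0.706, -0.034]
wrist_force: [0.1, 0.1, 0.2]
gripper_width: 0.0369
```

send_rows(
  increments=[0,0,0,0,0,0,0,0,0,0,0,0,0,0,0,0,0,0,0,0,0],
)

```text
time: 4.0
tool_pos: [0.5693, -0.1049, 0.035]
tcp_rot: [0.706, 0.034, 0.706, -0.034]
wrist_force: [-0.1, 0.0, 1.4]
gripper_width: 0.0129
```

send_rows(
  increments=[0,0,0,0,0,0,0,-0.02,0,0,0,0,0,0,-0.04,0,0,0,0,0,0,-0.04,0,0,0,0,0,0,-0.02,0,0,0,0,0,0,0,0,0,8.1,0,0,0,0,0,0,8.1,0,0,0,0,0,0,8.1,0,0,0,0,0,0,8.1,0,0,0,0,0,0,8.1,0,0,0],
)

```text
time: 5.0
tool_pos: [0.5692, -0.1048, 0.1549]
tcp_rot: [0.65, 0.278, 0.65, -0.278]
wrist_force: [0.8, -0.1, -0.5]
gripper_width: 0.0003
```

send_rows(
  increments=[0,0,0,8.1,0,0,0,0,0,0,8.1,0,0,0,0,0,0,8.1,0,0,0,0,0,0,8.1,0,0,0,0,0,0,0,0,0,0,0,0,0,0,0,0,0],
)

```text
time: 5.6
tool_pos: [0.5692, -0.1048, 0.1549]
tcp_rot: [0.549, 0.446, 0.549, -0.446]
wrist_force: [0.4, -0.5, 0.4]
gripper_width: 0.0006
```

Run:
```python
from h import *
go([.566,.120,.155],11.57)
```

```text
t 5.6 pos [ 0.5692 -0.1048  0.1549] yaw 11.86 down [-0.  0. -1.] delta tool [-0.      0.0431 -0.2207] q6 -0.522 w 0.0006 F [ 0.4 -0.5  0.4] turn x 0.29
```

The fingers are fully shut, so the grasp missed or slipped. I'll look again.

Run:
```python
from h import *
b=bot.read_camera('top');a=bot.read_camera('scene')
for l in['anchor_grip','short_anchor_grip','foot_grip']:
    for n in('top','scene'):
        for o in bot.outline_of(l,n): print(n,l,round(o['conf'],2),np.round(o['rect']))
f=lambda i,x,y,w,h,s:cv2.convertScaleAbs(cv2.resize(i[y:y+h,x:x+w],None,fx=s,fy=s,interpolation=cv2.INTER_CUBIC),alpha=1.5)
save('miss.png',np.hstack([f(b['img'],280,130,100,120,4),f(a['img'],170,140,100,120,4)]))
c=wr();save('w2.png',c['img'])
for o in bot.outline_of('anchor_grip','wrist'):print(o['conf'],o['rect'])
```

```text
top anchor_grip 0.56 [310. 182. 323. 203.]
scene anchor_grip 0.78 [170. 194. 202. 237.]
scene anchor_grip 0.72 [281. 171. 308. 207.]
scene anchor_grip 0.71 [235. 194. 260. 238.]
scene short_anchor_grip 0.95 [139. 176. 158. 209.]
0.67 [302.4, 238.8, 327.8, 264.9]
0.57 [256.6, 172.3, 308.1, 216.4]
0.55 [173.6, 116.9, 230.7, 167.1]
```

View pics/miss.png

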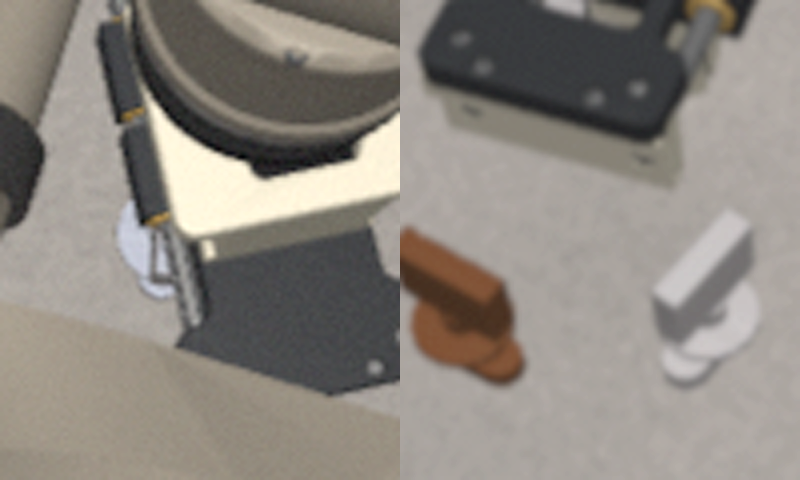

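The anchor still stands close to where it was. I'll turn back, open, and re-measure before a second grasp with more squeeze and a longer wait.

send_rows(
  increments=[-0.0375,0,0,-8.1,0,0,0.6,0,0,0,-8.1,0,0,0.6,0,0,0,-8.1,0,0,0.6,0,0,0,-8.1,0,0,0.6,0,0,0,-8.1,0,0,0.6,0,0,0,-8.1,0,0,0.6,0,0,0,-8.1,0,0,0.6,0,0,0,-8.1,0,0,0.6,0,0,0,-8.1,0,0,0.6,0,0,0,0,0,0,0.6],
)

```text
time: 7.1
tool_pos: [0.5692, -0.1049, 0.1925]
tcp_rot: [0.706, 0.033, 0.706, -0.033]
wrist_force: [0.1, 0.1, 0.3]
gripper_width: 0.055
```

Run:
```python
from h import *
go([.569,-.104,.034],84.7)
c=wr();i=c['img']
for o in bot.outline_of('anchor_grip','wrist'):print(o['conf'],o['rect'])
np.savez('w3.npz',T=c['cam_to_world'],K=c['mtx'])
for p in ([.569,-.104,.07],[.569,-.104,.026]):print(proj(c,p))
save('w3.png',cv2.convertScaleAbs(cv2.resize(i[145:235,230:330],None,fx=6,fy=6,interpolation=cv2.INTER_CUBIC),alpha=1.5))
```

```text
t 7.1 pos [ 0.5692 -0.1049  0.1925] yaw 84.63 down [ 0.  0. -1.] delta tool [ 0.1585  0.0008 -0.0003] q6 -1.792 w 0.055 F [0.1 0.1 0.3] turn x -0.07
0.93 [264.5, 160.0, 298.7, 212.2]
0.89 [288.1, 79.2, 332.1, 130.3]
0.85 [184.8, 210.9, 242.7, 252.9]
[281.07147187 191.81838733]
[280.9590019 182.442609 ]
```

View pics/w3.png

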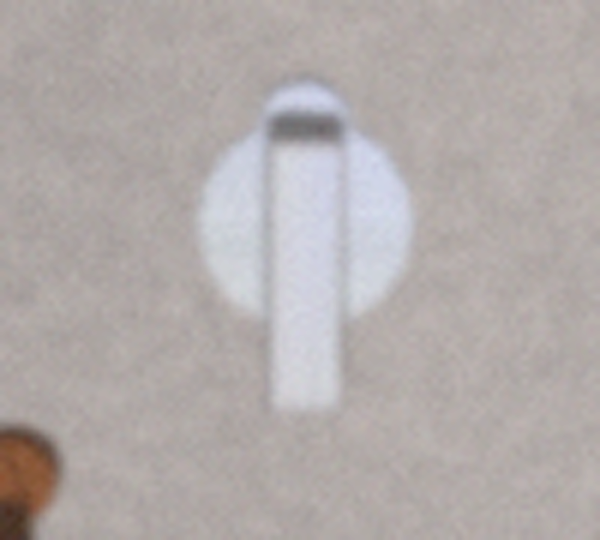

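send_rows(
  increments=[0.04,0.0008,0,0,0,0,0.6,0.04,0,0,0,0,0,0.6,0.04,0,0,0,0,0,0.6,0.02,0,0,0,0,0,0.6,0.0185,0,0,0,0,0,0.6,0,0,0,0,0,0,0.2,0,0,0,0,0,0,0,0,0,0,0,0,0,0,0,0,0,0,0,0,0,0,0,0,0,0,0,0],
  squeeze=60,
)

```text
time: 8.2
tool_pos: [0.5699, -0.1042, 0.035]
tcp_rot: [0.707, 0.034, 0.706, -0.034]
wrist_force: [0.5, -0.5, 0.5]
gripper_width: 0.0199
```

send_rows(
  increments=[0,0,0,0,0,0,0,0,0,0,0,0,0,0,0,0,0,0,0,0,0,0,0,0,0,0,0,0],
)

```text
time: 8.6
tool_pos: [0.5716, -0.1051, 0.0369]
tcp_rot: [0.708, 0.033, 0.704, -0.034]
wrist_force: [-1.3, -1.1, 14.0]
gripper_width: -0.0
```

send_rows(
  increments=[0,0,0,0,0,0,0,0,0,0,0,0,0,0,0,0,0,0,0,0,0],
)

```text
time: 8.9
tool_pos: [0.5715, -0.1051, 0.0369]
tcp_rot: [0.708, 0.033, 0.704, -0.034]
wrist_force: [-1.2, -1.3, 14.9]
gripper_width: 0.0001
```

Run:
```python
from h import *
a=bot.read_camera('scene');b=bot.read_camera('top');c=wr()
f=lambda i,x,y,w,h,s:cv2.convertScaleAbs(cv2.resize(i[y:y+h,x:x+w],None,fx=s,fy=s,interpolation=cv2.INTER_CUBIC),alpha=1.5)
A=f(a['img'],200,150,90,100,4);B=f(c['img'],180,150,200,200,2)
print(proj(a,[.569,-.104,.07]),proj(a,pose()[1]))
save('grip2.png',np.hstack([A,B]))
```

```text
[244.5733767  203.42863436] [244.26316257 214.94875926]
```

View pics/grip2.png

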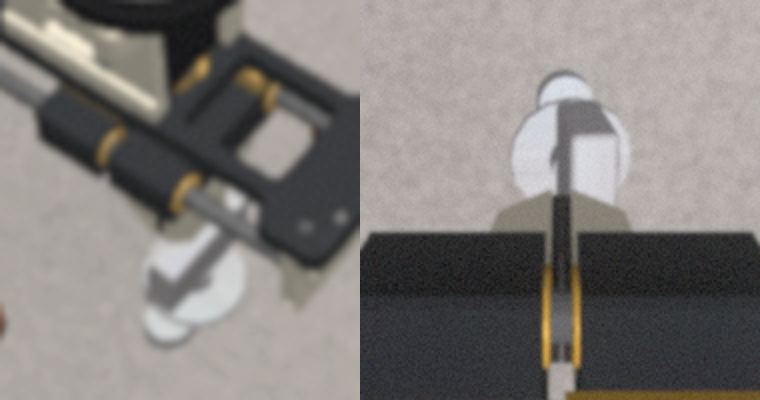

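The fingers are shut at zero width while the wing stands beside or under them, so the reported tip height or position doesn't match the picture. I'll overlay the projected tool points on both views.

Run:
```python
from h import *
a=bot.read_camera('scene');s,t,r=pose();c=wr();b=bot.read_camera('top')
print(c['tool_from_camera'].round(3),s['qpos'].round(4))
out=[]
for cam,x,y,w,h,k in((a,190,120,110,130,4.5),(c,180,140,200,280,2)):
    i=cv2.convertScaleAbs(cam['img'][y:y+h,x:x+w],alpha=1.6);i=cv2.resize(i,None,fx=k,fy=k,interpolation=cv2.INTER_CUBIC)
    for n,(p,col) in enumerate([((0,0,0),(255,0,0)),((-.0188,0,0),(0,255,0)),((-.066,0,0),(0,0,255))]):
        q=proj(cam,t+r@np.array(p));print(q.round(1));cv2.drawMarker(i,tuple(int(v) for v in (q-[x,y])*k),col,0,14,2)
    for p in([.5690,-.104,.07],[.5690,-.104,.026]):
        q=proj(cam,p);cv2.circle(i,tuple(int(v) for v in (q-[x,y])*k),5,(255,255,0),2)
    out.append(i[:560])
m=min(o.shape[0] for o in out);save('ov.png',np.hstack([o[:m,:400] if j else o[:m] for j,o in enumerate(out)])[:,:800]);print(m)
```

```text
[[-0.001 -0.307  0.952 -0.193]
 [ 1.    -0.     0.001 -0.   ]
 [-0.     0.952  0.307 -0.084]
 [ 0.     0.     0.     1.   ]] [-3.1350e-01  5.9990e-01  1.5666e+00 -6.0000e-04  9.6880e-01 -1.7887e+00]
[244.3 214.9]
[243.7 208.9]
[242.1 192.7]
[280.4 238.1]
[280.4 250.2]
[280.5 293.4]
560
```

View pics/ov.png

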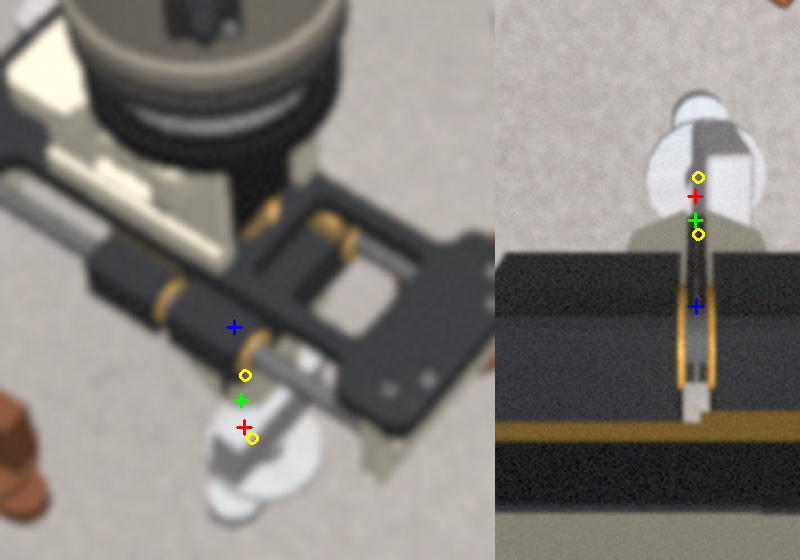

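Run:
```python
from h import *
c=wr();print(c['mtx']);K=c['mtx'];Ti=np.linalg.inv(c['tool_from_camera'])
def pt(p):
    q=K@(Ti[:3,:3]@np.array(p)+Ti[:3,3]);return q[:2]/q[2]
w1=cv2.imread('pics/w1.png');w2=cv2.imread('pics/w2.png')
for i,h in((w1,.0363),(w2,.0003)):
    for X,col in((0,(0,0,255)),(-.0188,(0,255,0)),(-.035,(255,0,0)),(-.05,(0,255,255))):
        for s in(-1,1):
            p0=pt((X,s*h,-.0095));p1=pt((X,s*h,.0095));cv2.line(i,tuple(p0.astype(int)),tuple(p1.astype(int)),col,1);print(X,h,p0.round(),p1.round())
o=[cv2.convertScaleAbs(cv2.resize(i[180:340,x0:x1],None,fx=s,fy=s,interpolation=cv2.INTER_CUBIC),alpha=1.7) for i,x0,x1,s in((w1,160,400,2),(w2,240,320,4))]
m=min(q.shape[0] for q in o);cv2.imwrite('pics/tips.png',np.hstack([q[:m] for q in o])[:600,:800])
```

```text
[[306.10714787   0.         280.2890162 ]
 [  0.         306.10714787 208.17391531]
 [  0.           0.           1.        ]]
0 0.0363 [227. 225.] [228. 251.]
0 0.0363 [334. 225.] [333. 251.]
-0.0188 0.0363 [221. 236.] [223. 264.]
-0.0188 0.0363 [339. 236.] [338. 264.]
-0.035 0.0363 [216. 247.] [218. 277.]
-0.035 0.0363 [345. 247.] [343. 277.]
-0.05 0.0363 [210. 260.] [213. 292.]
-0.05 0.0363 [351. 260.] [348. 292.]
0 0.0003 [280. 225.] [280. 251.]
0 0.0003 [281. 225.] [281. 251.]
-0.0188 0.0003 [280. 236.] [280. 264.]
-0.0188 0.0003 [281. 236.] [281. 264.]
-0.035 0.0003 [280. 247.] [280. 277.]
-0.035 0.0003 [281. 247.] [281. 277.]
-0.05 0.0003 [280. 260.] [280. 292.]
-0.05 0.0003 [281. 260.] [281. 292.]
```

View pics/tips.png

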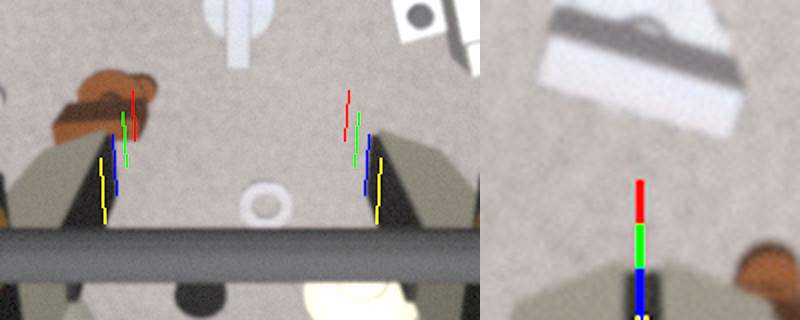

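The finger tips sit about 34 mm behind the reported TCP: the blue marks at X=-0.035 fall on the visible tip edges. That also explains closing on the top edge of the wing. I'll use this measured offset. First I back off and re-measure.

send_rows(
  increments=[-0.02,0,0,0,0,0,0,-0.05,0,0,0,0,0,0.6,-0.05,0,0,0,0,0,0.6,-0.038,0,0,0,0,0,0.6,0,0,0,0,0,0,0.6,0,0,0,0,0,0,0.6,0,0,0,0,0,0,0.6,0,0,0,0,0,0,0.6],
)

```text
time: 10.05
tool_pos: [0.5685, -0.1038, 0.1902]
tcp_rot: [0.705, 0.034, 0.707, -0.033]
wrist_force: [1.0, 0.7, -0.9]
gripper_width: 0.0513
```

Run:
```python
from h import *
go([.569,-.104,.001],84.7)
c=wr();i=c['img']
for o in bot.outline_of('anchor_grip','wrist'):print(o['conf'],o['rect'])
for p in ([.569,-.104,.07],[.569,-.104,.026]):print(proj(c,p))
x=cv2.convertScaleAbs(cv2.resize(i[145:235,230:330],None,fx=6,fy=6,interpolation=cv2.INTER_CUBIC),alpha=1.5)
save('w4.png',x)
```

```text
t 10.05 pos [ 0.5685 -0.1038  0.1902] yaw 84.54 down [-0.003  0.001 -1.   ] delta tool [ 0.1892 -0.0003  0.0012] q6 -1.789 w 0.0513 F [ 1.   0.7 -0.9] turn x -0.16
0.97 [186.1, 213.0, 241.2, 253.0]
0.88 [262.9, 161.2, 296.0, 217.9]
0.7 [285.1, 81.8, 330.7, 131.5]
[280.02433467 193.55275344]
[280.0026512  184.05269296]
```

View pics/w4.png

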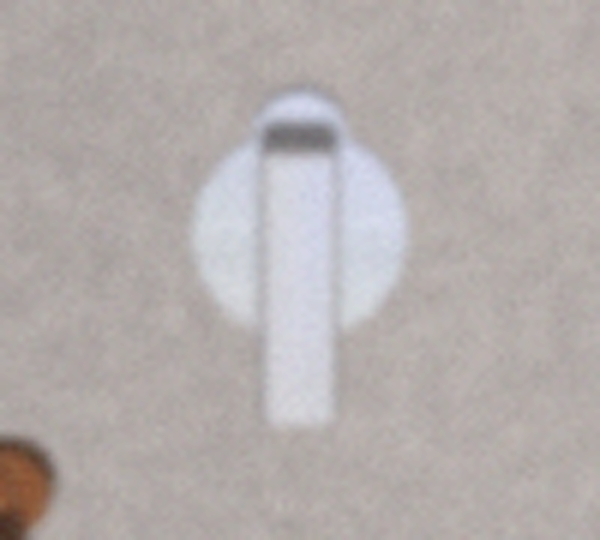

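The anchor is upright, with its wing at (280,193) as predicted. I'll descend 33 mm deeper than before.

send_rows(
  increments=[0.05,0,0,0,0,0,0.6,0.05,0,0,0,0,0,0.6,0.04,0,0,0,0,0,0.6,0.02,0,0,0,0,0,0.6,0.015,0,0,0,0,0,0.6,0.015,0,0,0,0,0,0.6,0,0,0,0,0,0,0.6,0,0,0,0,0,0,0.6],
  squeeze=45,
)

```text
time: 10.95
tool_pos: [0.5691, -0.104, 0.0017]
tcp_rot: [0.706, 0.034, 0.707, -0.034]
wrist_force: [-1.0, 0.0, 0.2]
gripper_width: 0.0551
```

send_rows(
  increments=[0,0,0,0,0,0,0,0,0,0,0,0,0,0,0,0,0,0,0,0,0,0,0,0,0,0,0,0,0,0,0,0,0,0,0,0,0,0,0,0,0,0,0,0,0,0,0,0,0,0,0,0,0,0,0,0,0,0,0,0,0,0,0],
)

```text
time: 11.85
tool_pos: [0.5694, -0.1041, 0.0021]
tcp_rot: [0.706, 0.034, 0.706, -0.034]
wrist_force: [-0.7, 1.0, 1.3]
gripper_width: 0.0139
```

Gripped, with the width steady at 13.9 mm. I'll lift and turn.

send_rows(
  increments=[-0.02,0,0,0,0,0,0,-0.04,0,0,0,0,0,0,-0.04,0,0,0,0,0,0,-0.02,0,0,0,0,0,0,0,0,0,8.1,0,0,0,0,0,0,8.1,0,0,0,0,0,0,8.1,0,0,0,0,0,0,8.1,0,0,0,0,0,0,8.1,0,0,0,0,0,0,8.1,0,0,0],
)

```text
time: 12.85
tool_pos: [0.5688, -0.1038, 0.1212]
tcp_rot: [0.628, 0.323, 0.63, -0.323]
wrist_force: [1.3, 0.1, -2.9]
gripper_width: 0.0137
```

send_rows(
  increments=[0,0,0,8.1,0,0,0,0,0,0,8.1,0,0,0,0,0,0,8.2,0,0,0,0,0,0,0,0,0,0,0,0,0,0,0,0,0,0,0,0,0,0,0,0],
)

```text
time: 13.45
tool_pos: [0.5692, -0.104, 0.1217]
tcp_rot: [0.548, 0.446, 0.549, -0.446]
wrist_force: [-0.1, 1.2, -2.8]
gripper_width: 0.0136
```

Run:
```python
from h import *
go([.566,.120,.122],11.57)
```

```text
t 13.45 pos [ 0.5692 -0.104   0.1217] yaw 11.71 down [-0.  0. -1.] delta tool [-2.00e-04  4.23e-02 -2.20e-01] q6 -0.518 w 0.0136 F [-0.1  1.2 -2.8] turn x 0.14
```

Holding, with 2.8 N of weight on the wrist. I'll carry it to the slot in 6 rows.

send_rows(
  increments=[0,0.007,-0.0367,0,0,0,0,0,0.007,-0.0367,0,0,0,0,0,0.007,-0.0367,0,0,0,0,0,0.007,-0.0367,0,0,0,0,0,0.007,-0.0367,0,0,0,0,0,0.007,-0.0367,0,0,0,0,0,0,0,0,0,0,0,0,0,0,0,0,0,0,0,0,0,0,0,0,0],
)

```text
time: 14.35
tool_pos: [0.5665, 0.1193, 0.122]
tcp_rot: [0.548, 0.447, 0.548, -0.447]
wrist_force: [0.5, -0.2, -1.5]
gripper_width: 0.0137
```

Run:
```python
from h import *
go([.566,.120,.122],11.57)
c=wr();a=bot.read_camera('scene');s,t,r=pose()
u=np.array([np.cos(np.radians(-78.43)),np.sin(np.radians(-78.43)),0]);n=np.array([-u[1],u[0],0]);ctr=np.array([.5578,.1592,.04])
out=[]
for cam,x,y,w,h,k in((a,260,150,220,190,2.2),(c,200,100,180,230,1.8)):
    i=cv2.convertScaleAbs(cv2.resize(cam['img'][y:y+h,x:x+w],None,fx=k,fy=k,interpolation=cv2.INTER_CUBIC),alpha=1.5)
    P=lambda p:tuple(int(v) for v in (proj(cam,p)-[x,y])*k)
    for sx in(-.035,-.015,.015,.035):cv2.line(i,P(ctr+n*sx-u*.14),P(ctr+n*sx+u*.14),(255,0,0),1)
    ax=t+np.array([0,0,-.001])
    for dz in(0,.070):
        q=ax.copy();q[2]=t[2]-.002+dz
        cv2.line(i,P(q-u*.025),P(q+u*.025),(0,255,0),1)
    out.append(i[:414])
save('above.png',np.hstack([o[:410] for o in out])[:,:800])
```

```text
t 14.35 pos [0.5665 0.1193 0.122 ] yaw 11.57 down [-0. -0. -1.] delta tool [-0.     -0.0003 -0.0008] q6 -0.126 w 0.0137 F [ 0.5 -0.2 -1.5] turn x -0.0
```

View pics/above.png

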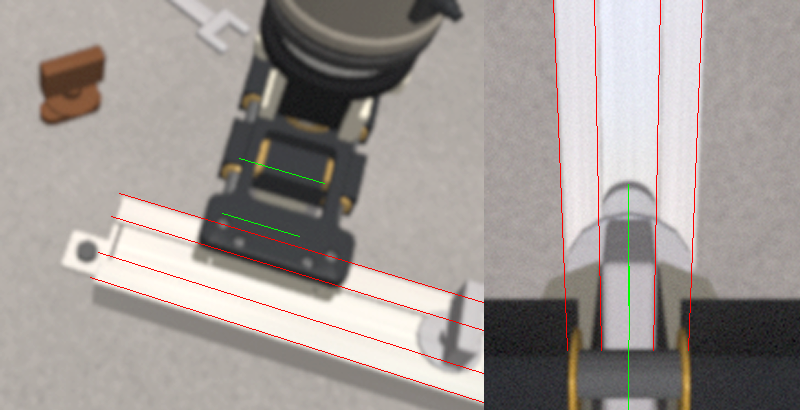

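The wing and head are centred on the slot (wrist crop column 629 between the slot edges at 597 and 659) and parallel to it. I'll lower.

send_rows(
  increments=[0.035,0,-0.0005,0,0,0,0,0.035,0,0,0,0,0,0,0.005,0,0,0,0,0,0,0.005,0,0,0,0,0,0,0.005,0,0,0,0,0,0,0.005,0,0,0,0,0,0,0.004,0,0,0,0,0,0,0,0,0,0,0,0,0],
)

```text
time: 15.25
tool_pos: [0.5663, 0.1206, 0.028]
tcp_rot: [0.548, 0.447, 0.548, -0.447]
wrist_force: [0.8, 0.3, -3.3]
gripper_width: 0.0137
```

send_rows(
  increments=[0.004,0,0,0,0,0,0,0.002,0,0,0,0,0,0,0.0015,0,0,0,0,0,0,0,0,0,0,0,0,0,0,0,0,0,0,0,0],
)

```text
time: 15.75
tool_pos: [0.5664, 0.1206, 0.0206]
tcp_rot: [0.548, 0.447, 0.548, -0.447]
wrist_force: [-1.0, 0.1, -3.4]
gripper_width: 0.0138
```

send_rows(
  increments=[0.001,0,0,0,0,0,0,0,0,0,0,0,0,0,0,0,0,0,0,0,0],
)

```text
time: 16.05
tool_pos: [0.5665, 0.1206, 0.0201]
tcp_rot: [0.548, 0.447, 0.548, -0.447]
wrist_force: [-1.4, -0.6, 3.7]
gripper_width: 0.0135
```

send_rows(
  increments=[0.001,0,0,0,0,0,0,0,0,0,0,0,0,0,0,0,0,0,0,0,0],
)

```text
time: 16.35
tool_pos: [0.5666, 0.1206, 0.02]
tcp_rot: [0.548, 0.447, 0.547, -0.447]
wrist_force: [-3.9, -0.4, 10.7]
gripper_width: 0.0139
```

Seated at z=0.020 as expected. I'll ease the pressure and give it the quarter turn.

send_rows(
  increments=[-0.0008,0,0,0,0,0,0,0,0,0,8,0,0,0,0,0,0,8,0,0,0,0,0,0,8,0,0,0,0,0,0,8,0,0,0,0,0,0,8,0,0,0,0,0,0,8,0,0,0],
)

```text
time: 17.05
tool_pos: [0.5675, 0.1206, 0.0201]
tcp_rot: [0.317, 0.633, 0.316, -0.631]
wrist_force: [1.2, -0.2, 4.6]
gripper_width: 0.0137
```

send_rows(
  increments=[0,0,0,8,0,0,0,0,0,0,8,0,0,0,0,0,0,8,0,0,0,0,0,0,8,0,0,0,0,0,0,8,0,0,0,0,0,0,2,0,0,0,0,0,0,0,0,0,0,0,0,0,0,0,0,0],
)

```text
time: 17.85
tool_pos: [0.5676, 0.1201, 0.0201]
tcp_rot: [0.072, 0.704, 0.071, -0.703]
wrist_force: [1.6, -3.5, 5.2]
gripper_width: 0.014
```

Run:
```python
from h import *
go([.566,.120,.020],-78.43)
```

```text
t 17.85 pos [0.5676 0.1201 0.0201] yaw -78.37 down [ 0.003 -0.    -1.   ] delta tool [ 0.0001 -0.0002  0.0016] q6 1.445 w 0.014 F [ 1.6 -3.5  5.2] turn x 0.06
```

send_rows(
  increments=[0,0,0,0,0,0,0.5,0,0,0,0,0,0,0.5,0,0,0,0,0,0,0.5,0,0,0,0,0,0,0.5,0,0,0,0,0,0,0.5,-0.02,0,0,0,0,0,0.5,-0.04,0,0,0,0,0,0.5,-0.05,0,0,0,0,0,0.5,-0.04,0,0,0,0,0,0.5,0,0,0,0,0,0,0.5],
)

```text
time: 18.85
tool_pos: [0.5697, 0.121, 0.1758]
tcp_rot: [0.071, 0.708, 0.071, -0.699]
wrist_force: [-0.6, -0.2, 0.9]
gripper_width: 0.0458
```

send_rows(
  increments=[0,0,-0.05,0,0,0,0.5,0,0,-0.05,0,0,0,0.5,0,0,-0.05,0,0,0,0.5,0,0,0,0,0,0,0.5,0,0,0,0,0,0,0.5],
)

```text
time: 19.35
tool_pos: [0.713, 0.1506, 0.1655]
tcp_rot: [-0.071, -0.702, -0.071, 0.705]
wrist_force: [0.2, -0.0, -0.6]
gripper_width: 0.0455
```

Run:
```python
from h import *
go([.566,.120,.020],-78.43)
b=bot.read_camera('top');a=bot.read_camera('scene')
out=[]
for l in['short_anchor_grip','foot_grip','anchor_grip']:
    for n in('top','scene'):
        for o in bot.outline_of(l,n): print(n,l,round(o['conf'],2),np.round(o['rect']))
for cam,x,y,w,h,k in((a,270,220,240,130,3.3),(b,70,140,230,95,3.4)):
    out.append(cv2.convertScaleAbs(cv2.resize(cam['img'][y:y+h,x:x+w],None,fx=k,fy=k,interpolation=cv2.INTER_CUBIC)[:,:780],alpha=1.2))
m=min(o.shape[1] for o in out);save('end.png',np.vstack([o[:,:m] for o in out])[:,:][-750:]);
i=cv2.imread('pics/end.png');cv2.imwrite('pics/end.png',cv2.resize(i,None,fx=.79,fy=.79));print(i.shape)
```

```text
t 19.35 pos [0.713  0.1506 0.1655] yaw -78.45 down [-0.005 -0.    -1.   ] delta tool [0.1463 0.0007 0.1494] q6 1.472 w 0.0455 F [ 0.2 -0.  -0.6] turn x -0.02
top short_anchor_grip 0.89 [412. 145. 438. 172.]
scene short_anchor_grip 0.77 [139. 174. 155. 208.]
top foot_grip 0.76 [404. 236. 433. 261.]
scene foot_grip 0.84 [190. 121. 220. 153.]
top anchor_grip 0.95 [352. 146. 390. 169.]
top anchor_grip 0.89 [290. 220. 312. 248.]
top anchor_grip 0.74 [178. 171. 204. 203.]
top anchor_grip 0.5 [401. 237. 432. 260.]
scene anchor_grip 0.74 [277. 171. 308. 205.]
scene anchor_grip 0.63 [168. 193. 201. 235.]
(750, 780, 3)
```

View pics/end.png

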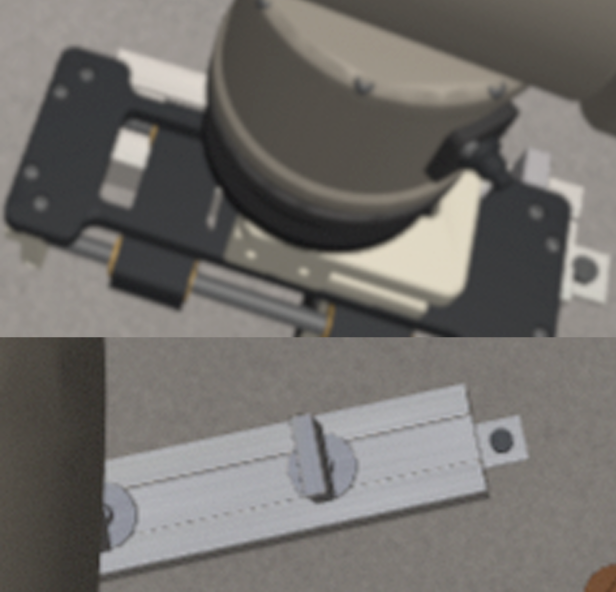

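Run:
```python
from h import *
b=bot.read_camera('top')
f=lambda x,y,z:ray(b,70+x/2.686,140+(y-337)/2.686,z)
p,q=f(302,416,.088),f(316,499,.088);d=p-q;fl=f(323,466,.044)
n=np.array([.9797,.2006]);print('len',np.linalg.norm(d),'yaw',np.degrees(np.arctan2(d[1],d[0])),'want 11.57; mid',(p+q)/2,'flange',fl,'off axis',(fl[:2]-[.5578,.1592])@n,((p+q)[:2]/2-[.5578,.1592])@n)
print(bot.sense()['wrist_force'],bot.job_done())
```

```text
len 0.05098704247335968 yaw 10.142648623957976 want 11.57; mid [0.56581108 0.11881699 0.088     ] flange [0.56782565 0.11890476 0.044     ] off axis 0.0017389013960952531 -0.0002523745679764624
the job is handed in; nothing more can be done
[-0.41936959 -0.40133448  0.31354844] None
```

The long steel anchor is fitted in the free part of the strut. I lowered its head lengthways through the slot until the flange sat on the strut, gave it a quarter turn, let go, backed the arm off and handed the job in at about 19.5 s.

**First two grasps failed:** the finger tips sit about 34 mm behind the reported TCP, so the jaws closed on the top edge of the wing. The anchor stayed upright in its place. I measured the offset in the wrist pictures, allowed for it, and the third grasp held.

**Last checks:**
- **Seating:** the flange touched at the expected height, with no jam on the way down. Wrist force peaked at about 11 N while seating, and the highest reading at any stage was about 15 N, at the end of the second failed grasp.
- **Angle:** the wing lies across the slot, about 1.4° off square as measured. That is within my pixel-reading error, and the arm's own reading was within 0.1°.
- **Position:** the anchor is within about 2 mm of the slot's centre line, in the middle of the free part.
- **Other parts:** the short anchor is within a few pixels of its first position in both views. The levelling foot is too in the scene view; at the start, no network outline of it was reported in the top view to compare.
- **Not seen:** the gripper hid the fitted anchor in the last scene picture, so that final look rests on the top view alone. The head under the lips cannot be seen from above, so its position is inferred from the wing.

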